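# Aim and lock the chute of a classroom sorting machine

## Robot

A 6-joint arm with a two-finger parallel gripper is mounted at the origin on the work surface. World frame = base frame: x ahead of the robot, y to its left, z up, the work surface at z = 0. Lengths are in m, angles in rad, forces in N, time in s.
With the tool pointing down it reaches from about 0.35 to 0.975 m from the base axis. Payload 4.9 kg.
Tool frame: the origin (TCP) lies on the centre line of the jaws, within the pads' length; the fingertips stand 14 mm ahead of it and the grasp point (between the pads) lies 5 mm behind it; x points along the fingers, z is the direction in which the jaws open and shut, and the axes are right-handed (so a half turn about x gives the same grasp; the last joint's range is limited). The gripper opens to 85 mm and grips with 20 to 120 N. Pads are 22 mm wide; open, the fingers measure 114 mm over their backs; the gripper's body (76 mm by 85 mm) begins 54 mm behind the grasp point. The pads swing forward as they close: fully open they stand 13 mm farther back than shut.
Start: joints at [1.039, 0.053, 1.613, -0, 1.476, -0.119], TCP at [0.251, 0.572, 0.221] pointing down, gripper open.
Joint ranges: [-3.01, 3.01], [-1.01, 2.22], [0.06, 2.58], [-1.02, 4.17], [0.09, 2.62], [-3.14, 3.14]. Speed limits (rad/s): [2.57, 2.57, 3.14, 3.14, 3.14, 3.14].

## Interface

Orientations are given as a rotation vector (axis times angle).
In Python, from station import ctrl gives the robot as it stands.
- The arm moves only by the tool move_arm, never from a script. Its argument "increments" is a list that holds one entry, the list of rows, each a list of 4 numbers: the shift along the tool's x, y, z in units of 25 cm (1.0 is 25 cm), then the turn about the tool's x in units of 90 degrees (1.0 is 90 degrees). A call has 1 to 20 rows; each row shifts and turns the commanded pose from where the row before left it, along the tool's axes as they then stand; what a row does not reach is not made up. A row lasts 1/12 s, in which the tool goes at most 41.7 mm and 7.16 degrees, less where a joint would pass 70% of its speed; a pose out of reach is approached as far as the arm can. A call with a number of a shift or a turn outside -1 to 1 is refused whole. A call with a gripper value outside its range is refused whole. "gripper" is the closure, from 0 (fully open) to 1 (shut), set as the call begins (left out, the last holds). The fingers move at their own pace and stop on an object; "squeeze" is the grip in N (left out, the last holds). Time passes only in rows, so rows that do not move let the fingers close. It gives the time, the measured TCP pose, the force and the opening at its end, in the units of the state.
- ctrl.get_obs(): the state, without advancing time (a new reading comes with each control period).
- ctrl.get_image(name): name is "side" or "top"; returns a dict with "pixels" (480x640x3 uint8, red, green, blue), "depth" (480x640 float32, m along the optical axis (not along the pixel's ray), 0 where there is no reading), "K" (3x3 intrinsics, pixels), "extrinsics" (4x4, takes a point from camera to world coordinates). Camera axes: x right, y up, looking along -z (the intrinsics and any distortion apply to the point x, -y, -z); pixel columns grow to the right and rows downward; lengths in m; the calibration is good to about 2 mm. A picture is of the moment at which its call begins.
- ctrl.finish_job(): hands the job in, once; it reports no verdict.
Trained networks look in the newest picture that a camera, given by its name, has taken for a name from the list of things; names that differ only in an ending like _2 or _b are one class to them, and where a whole thing is asked for, a point or a joint stands for the part that bears it (a point fixed in the world has none). Each returns a list of dicts, best first, with "score" (0 to 1); they miss things now and then, are a little off and sometimes report something else, mostly with a low value. They report only what shows in the picture. A call takes as long as a camera call. They do not tell look-alikes from the thing itself.
- ctrl.trace(camera, target): "region" (480x640 bool, what is visible of it) and "pixel" ([row, column] in pixels, amid what is visible of it).
The state is a dict: "t": time; "q": joint angles; "dq": joint speeds; "effort": joint torques, N m; "tool_pos": TCP position; "tool_rot": TCP orientation; "contact_force": force on the tool from outside, world axes, zero at the start; "wrist_torque": the same for the moment, N m; "opening": finger opening in m.
Only numpy, scipy, OpenCV 4.12 (cv2) and the standard library are available. Lean on these libraries where they do the work, as an engineer would, in place of code of your own. Each camera call takes 0.05 s, during which the arm holds its last target. There are 200 camera calls.

## Task

Get the little sorting machine ready: with a fingertip, push its swivelling chute round until the chute's open end is over the middle of the square bin and leave it there, then push the lock lever at the back of the machine fully home against its stop. Only push: do not pinch the chute or the lever, and do not shift or lift the machine, the bins or the loose kit parts around it.

Things in the scene. Friction and masses are not known exactly. Their poses are not given: they have to be found in the camera images.
- sorter: the sorting machine, 3 kg, standing loose on the table: steel base plate 245 x 150 x 12 mm. Origin at table height under the chute's vertical turning axis; its own x axis points towards the middle of the three bins, y to the left of that, z up. Plate: x -185 to +60 mm and y -75 to +75 mm. Highest: funnel rim on the axis, 155 mm up, 68 mm across.
- hub (a point): point on the chute's vertical turning axis, 100 mm above the table
- chute (a joint): angle of the chute about its vertical axis: 0 when it points along the sorter's x axis, positive anticlockwise seen from above (rad), stops at -1.4 and +1.4. Stiff from friction (about 0.1 N m, so 1 N at 100 mm) and stays where it is left. The chute can be pushed on the outside of either side wall.
- chute_end (a point): middle of the chute's open end, on its centre line 160 mm from the turning axis, 105 mm above the table. The chute is an aluminium channel 42 mm wide, from 28 to 172 mm from the axis, sloping down outwards by 0.2 rad: its side walls span 98 to 128 mm above the table at 120 mm from the axis, 90 to 120 mm at 160 mm; the trough between them is 11 mm deep.
- chute_left: the chute's side wall on its +angle side, 5 mm thick (its origin is not on the part, it is that of the chute: on the turning axis, 100 mm above the table)
- chute_right: the chute's side wall on its -angle side, 5 mm thick (its origin is not on the part, it is that of the chute: on the turning axis, 100 mm above the table)
- lock (a joint): angle of the lock lever about its own vertical pivot, which stands at sorter x -105, y 0 mm: 0 is fully open, 1.1 is fully home at its stop (locked); it grows anticlockwise seen from above (rad). The lever arm points at angle (pi - 1.1 + value) from the sorter's x axis, so straight to the sorter's -x when locked. Starts near open (0 to 0.25), stiff (0.08 N m), stays where left.
- lock_pivot (a point): on the lever's vertical pivot, 91 mm above the table. A square stop post, 14 mm wide, 82 mm high, centred at sorter x -170, y -18 mm, stands beside where the arm ends up when locked.
- lock_end (a point): on the lever arm's centre line, 85 mm from the pivot, 91 mm above the table. The steel arm is 16 mm wide, 24 mm high (79 to 103 mm above the table), and ends 90 mm from the pivot.
- lock_back: the half of the lever arm on its -angle side, full height, 7 mm thick: the side to push on to close it (its origin is not on the part, it is that of the lever, on the pivot, 75 mm above the table)
- lock_front: the half of the lever arm on its +angle side, the side facing the stop (its origin is not on the part, it is that of the lever, on the pivot, 75 mm above the table)
- square_bin: the square open bin, 78 x 78 mm, 50 mm high, 3 mm walls, loose; origin at the centre of its underside. The three grey bins stand about 160 mm from the chute's axis at about -0.85, 0 and +0.85 rad, in any order.
- tall_cup: round cup, 72 mm across, 68 mm high, loose; origin at the centre of its underside
- low_bowl: low round bowl, 90 mm across, 32 mm high, loose; origin at the centre of its underside
- wheel: small rubber-tyred kit wheel lying flat, 64 mm across, 24 mm high, loose; origin at the centre of its underside
- gear: kit gear lying flat, 58 mm across, 12 mm high, loose; origin at the centre of its underside
- spacer: small ring 22 mm across, 20 mm high, between the sorter and the bins, loose; origin at the centre of its underside
- motor: small motor block 68 x 34 x 30 mm beyond the bins, loose; origin at the centre of its underside
- controller: white controller box 68 x 105 x 36 mm beside the sorter's back end, loose; origin at the centre of its underside
There are look-alikes about, which are no part of the job. Leave any red look-alike of the tall_cup alone.

How it is judged:
By the outcome, as a careful person would: the job done as asked, in the order asked, and still so for the second after the job is handed in, with the robot touching nothing.
It also fails if it takes over 58 s, if anything falls off the work surface, if the arm or the gripper's body presses on something with over 40 N, if the wrist force passes 120 N, or if a joint passes its speed limit or range.

## Working session

There is one attempt and no reset: what is moved stays moved. The work goes in short steps, Python scripts to look and compute and a tool call to move; the robot and the scene stay as the last step left them, time stands still between calls to the robot, and variables do not carry over. Pictures are saved under pics/ and viewed, about 8 in all and at most 12, crops included, and the job is handed in when it is done.

Besides the shell and the picture viewer there is one more tool, called as name(argument=value, ...) on one line, values as JSON. move_arm: Moves the arm, as the interface text tells. Shifts and turns lie within -1 to 1; 1 stands for 25 cm of shift or 90 degrees of turn. Its arguments: {"type":"object","properties":{"increments":{"type":"array","items":{"type":"array","items":{"type":"array","items":{"type":"number","minimum":-1,"maximum":1}}}},"gripper":{"type":"number"},"squeeze":{"type":"number"}},"required":["increments"]}

```bash
mkdir -p pics; cat > h.py <<'E'
import numpy as np, cv2
from station import ctrl
def grab(n):
    im=ctrl.get_image(n); return im
def world(im,mask=None):
    d=im["depth"];K=im["K"];E=im["extrinsics"]
    r,c=np.mgrid[0:480,0:640]
    x=(c-K[0,2])/K[0,0]*d; y=(r-K[1,2])/K[1,1]*d
    P=np.stack([x,-y,-d,np.ones_like(d)],-1)@E.T
    P=P[...,:3]; P[d==0]=np.nan
    return P
def proj(im,p):
    q=np.linalg.inv(im["extrinsics"])@np.append(p,1); K=im["K"]
    return K[0,0]*q[0]/-q[2]+K[0,2], K[1,1]*-q[1]/-q[2]+K[1,2]
E
python3 - <<'E'
from h import *
for n in("top","side"):
    im=grab(n); cv2.imwrite(f"pics/{n}0.png",im["pixels"][...,::-1]); P=world(im)
    print(n,im["K"].round(1).tolist(),im["extrinsics"].round(3).tolist(), [k for k in im])
    for t in ["sorter","chute","chute_left","chute_right","lock","lock_back","lock_front","square_bin","tall_cup","low_bowl","wheel","gear","spacer","motor","controller"]:
        for o in ctrl.trace(n,t)[:3]:
            m=o["region"]; print(t,round(o["score"],2),np.round(o["pixel"]),m.sum(),np.nanmedian(P[m],0).round(3) if m.any() else "")
print(ctrl.get_obs())
E
```

```text
top [[530.0, 0.0, 317.8], [0.0, 530.0, 242.3], [0.0, 0.0, 1.0]] [[0.011, 0.984, -0.18, 0.383], [-1.0, 0.015, 0.024, 0.012], [0.026, 0.18, 0.983, 1.201], [0.0, 0.0, 0.0, 1.0]] ['pixels', 'depth', 'K', 'extrinsics']
sorter 0.55 [272. 303.] 8533 [0.523 0.016 0.021]
chute 0.96 [282. 263.] 2574 [0.5   0.101 0.128]
chute_left 0.8 [298. 254.] 291 [0.463 0.12  0.127]
chute_left 0.58 [276. 214.] 1302 [0.517 0.218 0.004]
chute_right 0.63 [280. 241.] 213 [0.495 0.139 0.13 ]
lock 0.63 [262. 334.] 742 [ 0.543 -0.055  0.096]
lock_back 0.73 [275. 346.] 234 [ 0.509 -0.074  0.101]
lock_front 0.64 [278. 350.] 147 [ 0.514 -0.083  0.102]
square_bin 0.68 [276. 213.] 1290 [0.517 0.218 0.004]
tall_cup 0.8 [220. 168.] 995 [0.64  0.328 0.028]
tall_cup 0.65 [219. 230.] 874 [0.651 0.181 0.022]
tall_cup 0.65 [276. 350.] 153 [ 0.513 -0.083  0.102]
low_bowl 0.81 [332. 243.] 1317 [0.395 0.147 0.014]
wheel 0.8 [281. 396.] 675 [ 0.516 -0.194  0.023]
gear 0.73 [205. 289.] 485 [0.69  0.044 0.011]
gear 0.65 [218. 394.] 1587 [ 0.661 -0.191  0.033]
spacer 0.39 [278. 260.] 2564 [0.5   0.1   0.128]
motor 0.67 [307. 155.] 5
[... 1826 characters left out ...]
2 0.024]
controller 0.47 [226. 338.] 505 [0.689 0.04  0.012]
{'t': 1.6, 'q': array([ 1.03900566e+00,  5.26928465e-02,  1.61287998e+00, -2.55295485e-05,
        1.47600114e+00, -1.19002618e-01]), 'dq': array([-0.00017305, -0.00047712, -0.0010461 , -0.00111773, -0.00024213,
       -0.00099468]), 'effort': array([ 4.09823851e-04, -3.93671679e+01, -3.70453978e+01, -1.42480171e-04,
        5.68306023e-04, -7.44303691e-06]), 'tool_pos': array([0.25073019, 0.57249057, 0.22101999]), 'tool_rot': array([-0.89999957,  1.3766358 ,  0.89997575]), 'contact_force': array([ 0.25452663,  0.48171683, -0.37332545]), 'wrist_torque': array([-0.03028374, -0.01493163, -0.0231895 ]), 'opening': 0.08543864071671593}
```

View pics/top0.png

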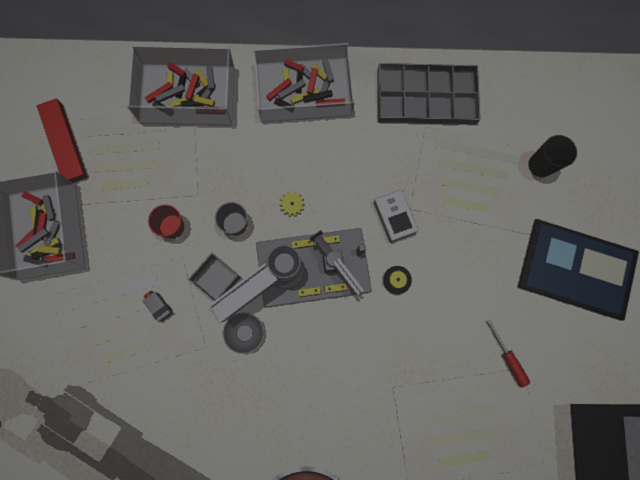

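View pics/side0.png

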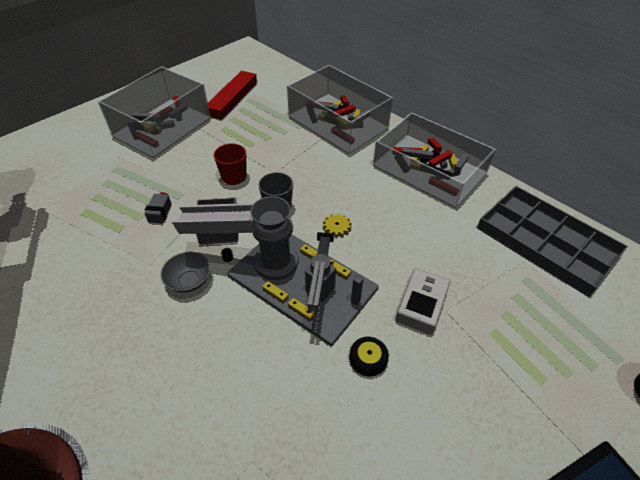

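The top view shows the chute at (245,290), pointing down-left between the square bin (213,276) and the bowl (243,333). The lock lever runs from (332,260) to (360,297), with the stop post at (361,251). The square bin is the middle one of the three grey bins, and the red cup at (167,221) is the look-alike. Next I'll fit the geometry.

```bash
cat > geo.py <<'E'
from h import *
def cloud(names=("top","side")):
    return np.vstack([world(grab(n)).reshape(-1,3) for n in names])
def box(C,x,y,z): 
    return C[(C[:,0]>x[0])&(C[:,0]<x[1])&(C[:,1]>y[0])&(C[:,1]<y[1])&(C[:,2]>z[0])&(C[:,2]<z[1])]
def rect(p): return cv2.minAreaRect((p[:,:2]*1000).astype(np.float32))
def line(p):
    vx,vy,x,y=cv2.fitLine(p[:,:2].astype(np.float32),cv2.DIST_HUBER,0,.001,.001).ravel(); return np.array([x,y]),np.array([vx,vy])
E
python3 - <<'E'
from geo import *
for n in("top","side"):
    C=cloud((n,)); print(n)
    t=box(C,(.3,.8),(-.3,.1),(-.01,.006)); print("table z",np.median(t[:,2]))
    p=box(C,(.4,.65),(-.16,.1),(.008,.017)); print("plate",rect(p))
    f=box(C,(.45,.62),(-.02,.12),(.148,.162)); print("funnel",len(f),cv2.minEnclosingCircle((f[:,:2]*1000).astype(np.float32)))
    b=box(C,(.45,.6),(.15,.28),(.042,.056)); print("bin rim",len(b),rect(b))
    c=box(C,(.4,.6),(.08,.25),(.085,.14)); print("chute",len(c),rect(c),line(c))
    l=box(C,(.47,.62),(-.13,-.02),(.094,.11)); print("lever",len(l),rect(l),line(l))
    for nm,bx in (("cup",((.6,.69),(.14,.23),(.06,.075))),("bowl",((.34,.45),(.1,.21),(.026,.038))),("post",((.5,.6),(-.16,-.09),(.07,.09)))):
        q=box(C,*bx); print(nm,len(q),rect(q) if len(q) else "")
E
```

```text
top
table z -0.0004288569931139019
plate ((544.8705444335938, -8.11572265625), (150.3386688232422, 240.74053955078125), 8.734618186950684)
funnel 282 ((533.6318969726562, 59.06655502319336), 37.23706817626953)
bin rim 231 ((514.2582397460938, 212.13766479492188), (78.72130584716797, 77.98361206054688), 50.50543212890625)
chute 1476 ((477.3498840332031, 132.71261596679688), (42.59842300415039, 155.79806518554688), 36.75391387939453) (array([0.48158738, 0.12827933], dtype=float32), array([ 0.61362296, -0.7895992 ], dtype=float32))
lever 484 ((538.7154541015625, -55.92005920410156), (150.41299438476562, 32.83519744873047), 32.26319885253906) (array([ 0.52856517, -0.06514516], dtype=float32), array([0.7926859, 0.6096302], dtype=float32))
cup 185 ((643.2257080078125, 175.95751953125), (71.14965057373047, 67.97271728515625), 2.144362211227417)
bowl 287 ((395.45855712890625, 144.66189575195312), (87.994384765625, 87.3804931640625), 13.541422843933105)
post 50 ((578.8360595703125, -109.14838409423828), (14.64828872680664, 14.052950859069824), 11.334997177124023)
side
table z 0.00017280821029
[... 335 characters left out ...]
0703), (46.83876419067383, 138.8824005126953), 36.175472259521484) (array([0.4785195, 0.1275322], dtype=float32), array([ 0.6980121, -0.7160859], dtype=float32))
lever 677 ((541.8577880859375, -59.058074951171875), (154.9073486328125, 32.953269958496094), 40.19325256347656) (array([ 0.5268215 , -0.07057758], dtype=float32), array([0.7965446 , 0.60457975], dtype=float32))
cup 246 ((643.5308837890625, 174.45977783203125), (71.53559112548828, 68.50020599365234), 0.8228452801704407)
bowl 385 ((396.0300598144531, 143.30650329589844), (86.40050506591797, 87.55950164794922), 89.58472442626953)
post 99 ((546.54736328125, -108.01335144042969), (14.90743637084961, 82.94933319091797), 81.9527587890625)
```

```bash
cat > mv.py <<'E'
from h import *
from scipy.spatial.transform import Rotation as R
def state():
    o=ctrl.get_obs(); M=R.from_rotvec(o["tool_rot"]).as_matrix()
    print("t",o["t"],"pos",o["tool_pos"].round(4),"f",o["contact_force"].round(2),"open",round(o["opening"],4)); return o["tool_pos"],M
def go(p,q,M,step=.035):
    """units per row and row count from p to q"""
    d=M.T@(np.array(q)-np.array(p)); n=int(np.ceil(np.linalg.norm(d)/step)); print(n,"x",(d/n/.25).round(4).tolist(),"turn 0"); 
E
python3 - <<'E'
from mv import *
p,M=state(); print(M.round(3).tolist())
A=np.array([.5358,.053]); u=lambda a:np.array([np.cos(np.radians(a)),np.sin(np.radians(a))])
tool=lambda h,r,off:A+r*u(h)+off*u(h+90)
s=tool(126.5,130e-3,.065)
go(p,[*s,.20],M); go([*s,.20],[*s,.115],M,.03)
E
```

```text
t 1.7 pos [0.2507 0.5725 0.221 ] f [ 0.63  0.17 -0.37] open 0.0855
[[-0.0, -0.916, 0.401], [-0.0, 0.401, 0.916], [-1.0, -0.0, -0.0]]
14 x [0.006, -0.0927, -0.1009] turn 0
3 x [0.1133, 0.0, 0.0] turn 0
```

move_arm(increments=[[[0.006,-0.0927,-0.1009,0],[0.006,-0.0927,-0.1009,0],[0.006,-0.0927,-0.1009,0],[0.006,-0.0927,-0.1009,0],[0.006,-0.0927,-0.1009,0],[0.006,-0.0927,-0.1009,0],[0.006,-0.0927,-0.1009,0],[0.006,-0.0927,-0.1009,0],[0.006,-0.0927,-0.1009,0],[0.006,-0.0927,-0.1009,0],[0.006,-0.0927,-0.1009,0],[0.006,-0.0927,-0.1009,0],[0.006,-0.0927,-0.1009,0],[0.006,-0.0927,-0.1009,0],[0,0,0,-0.0715],[0,0,0,-0.0715],[0,0,0,-0.0715],[0,0,0,-0.0715],[0,0,0,-0.0715],[0,0,0,-0.0715]]], gripper=1)

```text
t: 3.37
tool_pos: [0.4063, 0.1187, 0.2001]
tool_rot: [-1.403, 1.071, 1.402]
contact_force: [0.9, 1.0, 0.1]
opening: 0.0004
```

move_arm(increments=[[[0.085,0,0,0],[0.085,0,0,0],[0.085,0,0,0],[0.085,0,0,0],[0,0,0,0],[0,0,0,0]]])

```text
t: 3.87
tool_pos: [0.4053, 0.1187, 0.1142]
tool_rot: [-1.398, 1.076, 1.401]
contact_force: [0.2, -0.2, 1.1]
opening: 0.0002
```

```bash
python3 - <<'E'
from mv import *
p,M=state(); print(M.round(3).tolist())
im=grab("side"); cv2.imwrite("pics/s1.png",cv2.resize(im["pixels"][120:360,60:380,::-1],None,fx=2.4,fy=2.4))
A=np.array([.5358,.053]); u=lambda a:np.array([np.cos(np.radians(a)),np.sin(np.radians(a))])
tool=lambda h,r,off:A+r*u(h)+off*u(h+90)
prev=p
for h in (126.5,119,112,105,101):
    q=[*tool(h,.13,.033),p[2]]; print(h,np.round(q,4)); go(prev,q,M,.004); prev=q
E
```

```text
t 3.8667 pos [0.4053 0.1187 0.1142] f [ 0.24 -0.17  1.12] open 0.0002
[[-0.003, -0.966, -0.258], [-0.0, -0.258, 0.966], [-1.0, 0.003, 0.0]]
126.5 [0.4319 0.1379 0.1142]
9 x [-0.0, -0.0136, 0.0052] turn 0
119 [0.4439 0.1507 0.1142]
5 x [-0.0, -0.0119, 0.0074] turn 0
112 [0.4565 0.1612 0.1142]
5 x [-0.0, -0.0119, 0.0055] turn 0
105 [0.4703 0.17   0.1142]
5 x [-0.0, -0.0125, 0.004] turn 0
101 [0.4786 0.1743 0.1142]
3 x [-0.0, -0.0122, 0.0027] turn 0
```

View pics/s1.png

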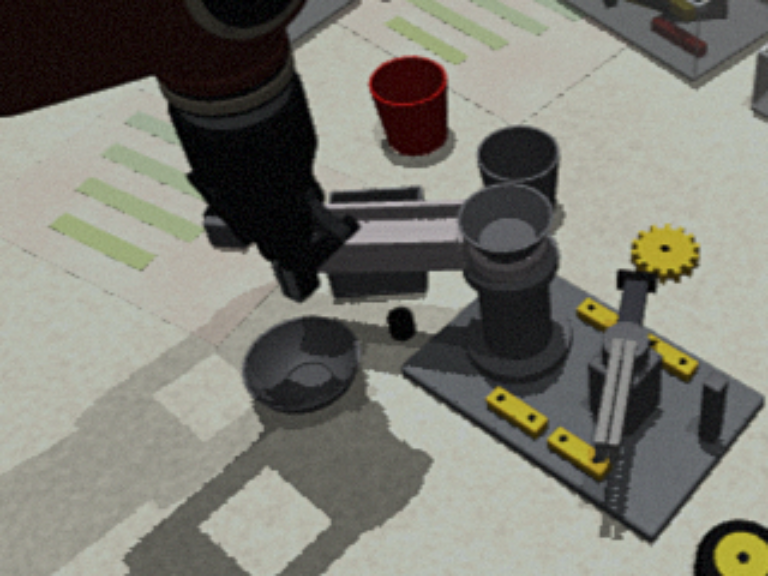

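The view shows the closed fingertips at crop (297,285), beside the chute's left wall and clear of the bowl at (300,365). I'll start pushing.

move_arm(increments=[[[0,-0.0136,0.0052,0],[0,-0.0136,0.0052,0],[0,-0.0136,0.0052,0],[0,-0.0136,0.0052,0],[0,-0.0136,0.0052,0],[0,-0.0136,0.0052,0],[0,-0.0136,0.0052,0],[0,-0.0136,0.0052,0],[0,-0.0136,0.0052,0],[0,-0.012,0.0074,0],[0,-0.012,0.0074,0],[0,-0.012,0.0074,0],[0,-0.012,0.0074,0],[0,-0.012,0.0074,0],[0,-0.012,0.0055,0],[0,-0.012,0.0055,0],[0,-0.012,0.0055,0],[0,-0.012,0.0055,0],[0,-0.012,0.0055,0],[0,0,0,0]]])

```text
t: 5.58
tool_pos: [0.4581, 0.1618, 0.115]
tool_rot: [-1.399, 1.074, 1.399]
contact_force: [-1.0, 0.1, -0.3]
opening: -0.0001
```

```bash
python3 - <<'E'
from mv import *
from geo import *
p,M=state()
im=grab("top"); cv2.imwrite("pics/t1.png",cv2.resize(im["pixels"][170:370,130:390,::-1],None,fx=3,fy=3))
im=grab("side"); cv2.imwrite("pics/s2.png",cv2.resize(im["pixels"][120:360,60:380,::-1],None,fx=2.4,fy=2.4))
P=world(im)
for n in ("top","side"):
    P=world(grab(n)); 
    for t in ("chute","chute_left","chute_right"):
        for o in ctrl.trace(n,t)[:1]:
            q=P[o["region"]]; q=q[(q[:,2]>.085)&(q[:,2]<.145)&(np.hypot(q[:,0]-.5358,q[:,1]-.053)>.05)]
            if len(q)<20: continue
            c,d=line(q); print(n,t,o["score"],len(q),c,np.degrees(np.arctan2(d[1],d[0]))%180, rect(q))
E
```

```text
t 5.5833 pos [0.4581 0.1618 0.115 ] f [-0.98  0.13 -0.28] open -0.0001
top chute 0.96 347 [0.5113553  0.11212721] 26.395788 ((510.8914489746094, 112.7542724609375), (41.99748611450195, 36.7071418762207), 23.63709831237793)
side chute 0.83 1338 [0.49080363 0.145496  ] 123.649414 ((487.0255432128906, 151.30413818359375), (60.92002487182617, 133.9873046875), 33.967098236083984)
side chute_left 0.94 574 [0.4863903  0.11898053] 112.58261 ((482.1683349609375, 148.69020080566406), (18.89600372314453, 126.79084777832031), 22.03949737548828)
side chute_right 0.64 289 [0.5129418  0.15245804] 112.45972 ((516.8511962890625, 146.23455810546875), (7.081815242767334, 93.88597106933594), 22.011005401611328)
```

View pics/s2.png

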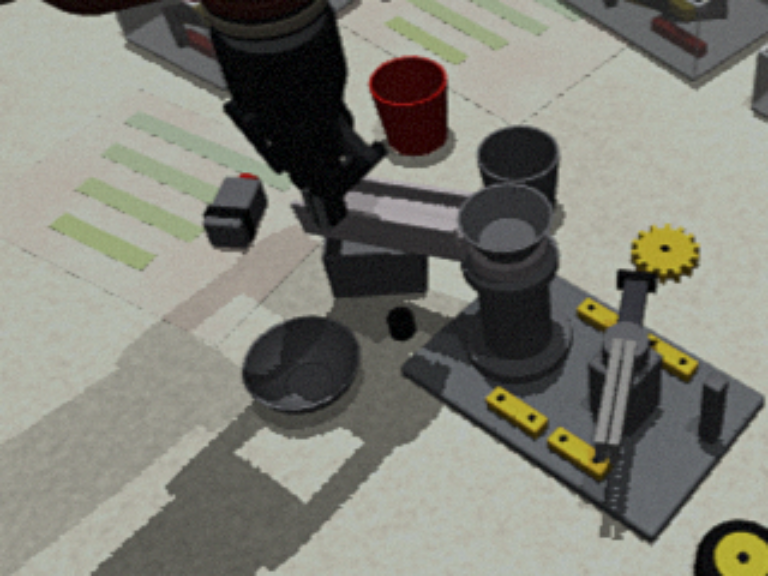

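The chute has swung to a heading of about 112.5°, which matches the model, and nothing else has moved. I'll push on to just short of the target.

```bash
python3 - <<'E'
from mv import *
p,M=state()
A=np.array([.5358,.053]); u=lambda a:np.array([np.cos(np.radians(a)),np.sin(np.radians(a))])
tool=lambda h,r,off:A+r*u(h)+off*u(h+90)
prev=p
for h in (105,98.5):
    q=[*tool(h,.13,.031),.115]; print(h,np.round(q,4)); go(prev,q,M,.0035); prev=q
E
```

```text
t 6.0833 pos [0.4576 0.1613 0.115 ] f [ 0.53  0.39 -0.83] open 0.0003
105 [0.4722 0.1705 0.115 ]
5 x [0.0, -0.0132, 0.0041] turn 0
98.5 [0.4859 0.177  0.115 ]
5 x [0.0, -0.0119, 0.0021] turn 0
```

Push, then back off 40 mm so I can measure.

move_arm(increments=[[[0,-0.013,0.004,0],[0,-0.013,0.004,0],[0,-0.013,0.004,0],[0,-0.013,0.004,0],[0,-0.013,0.004,0],[0,-0.012,0.002,0],[0,-0.012,0.002,0],[0,-0.012,0.002,0],[0,-0.012,0.002,0],[0,-0.012,0.002,0],[0,0,0,0],[0,0,0,0],[0,0.04,0,0],[0,0.06,0,0],[0,0.06,0,0],[-0.1,0.1,-0.1,0],[-0.1,0.1,-0.1,0],[-0.1,0.1,-0.1,0],[0,0.1,-0.1,0],[0,0,0,0]]])

```text
t: 7.75
tool_pos: [0.3778, 0.044, 0.1892]
tool_rot: [-1.4, 1.076, 1.39]
contact_force: [-0.1, -0.8, -2.0]
opening: -0.0003
```

```bash
cat > chk.py <<'E'
from mv import *
from geo import *
p,M=state(); im=grab("top"); cv2.imwrite("pics/t2.png",cv2.resize(im["pixels"][170:370,130:390,::-1],None,fx=3,fy=3))
A=np.array([.5358,.053]); hd=lambda v:np.degrees(np.arctan2(v[1],v[0]))%360
for n in ("top","side"):
    C=cloud((n,))
    b=box(C,(.45,.6),(.15,.28),(.042,.056)); pl=box(C,(.4,.65),(-.16,.1),(.008,.017)); print(n,"bin",len(b),rect(b),"plate",rect(pl))
    c=box(C,(.43,.62),(.1,.24),(.085,.14)); r=rect(c); print("chute",len(c),r,"centre hd",hd(np.array(r[0])/1000-A))
    im=grab(n);P=world(im)
    for t in ("chute_left","chute_right"):
        for o in ctrl.trace(n,t)[:1]:
            q=P[o["region"]]; q=q[(q[:,2]>.085)&(q[:,2]<.145)&(np.hypot(*(q[:,:2]-A).T)>.05)]
            if len(q)>20: cc,d=line(q); print(t,o["score"],len(q),cc,hd(d)%180)
E
python3 chk.py
```

```text
t 7.75 pos [0.3778 0.044  0.1892] f [-0.11 -0.82 -2.03] open -0.0003
top bin 178 ((513.9700927734375, 212.06048583984375), (78.77166748046875, 77.8019027709961), 51.05025100708008) plate ((546.538818359375, -7.75616455078125), (153.55953979492188, 240.84974670410156), 8.932260513305664)
chute 1331 ((519.3580322265625, 163.48326110839844), (42.91298294067383, 129.99911499023438), 8.374665260314941) centre hd 98.46455621645573
chute_left 0.83 269 [0.5019772 0.1439103] 97.973236
chute_right 0.55 224 [0.53867763 0.15202355] 98.22238
side bin 151 ((514.1993408203125, 208.256591796875), (78.07432556152344, 76.79531860351562), 51.396240234375) plate ((545.7825927734375, -9.6519775390625), (152.13003540039062, 243.7074432373047), 8.8284273147583)
chute 1355 ((519.4671630859375, 164.07313537597656), (44.856285095214844, 127.71587371826172), 7.841897964477539) centre hd 98.36515515169481
chute_left 0.77 611 [0.50045955 0.15408354] 98.41467
chute_right 0.86 339 [0.53432673 0.18114199] 97.989075
```

View pics/t2.png

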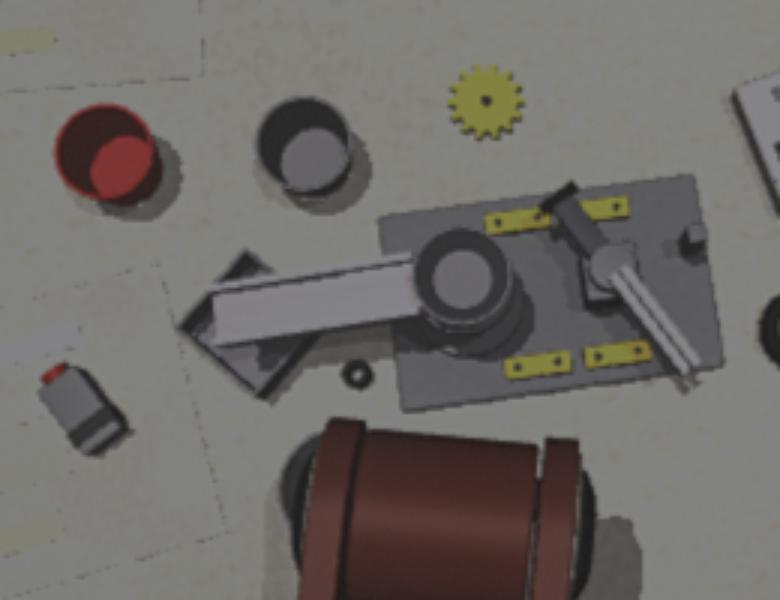

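The chute heading is about 98.2° and the bin lies at about 97.8°, so the chute end is within about 2 mm of the bin's middle. In the crop, the open end at (215,315) sits over the bin and nothing else has shifted. Next is the lever, whose arm runs from crop (612,265) to (690,375).

```bash
python3 - <<'E'
from mv import *
p,M=state(); print(M.round(3).tolist())
A=np.array([.5358,.053]); u=lambda a:np.array([np.cos(np.radians(a)),np.sin(np.radians(a))])
V=A-.105*u(98.75); print("pivot",V)
tool=lambda h,r,off:V+r*u(h)+off*u(h-90)
s=tool(215.7,.07,.045); print(s)
go(p,[*s,p[2]],M); go([*s,p[2]],[*s,.100],M,.03)
prev=[*s,.1]
for h,o in ((215.7,.02),(225,.019),(235,.019),(245,.019),(255,.019),(264,.019),(272,.019),(278.75,.019)):
    q=[*tool(h,.07,o),.1]; print(h,np.round(q,4)); go(prev,q,M,.0045); prev=q
E
```

```text
t 8.2 pos [0.3784 0.0481 0.1867] f [ 0.14 -0.72  0.27] open -0.0005
[[-0.001, -0.966, -0.26], [0.0, -0.26, 0.966], [-1.0, 0.001, 0.001]]
pivot [ 0.55177296 -0.05077796]
[ 0.46866775 -0.05508208]
4 x [-0.0001, -0.0603, -0.1231] turn 0
3 x [0.1156, -0.0001, -0.0001] turn 0
215.7 [ 0.4833 -0.0754  0.1   ]
6 x [-0.0, -0.0059, -0.0156] turn 0
225 [ 0.4888 -0.0868  0.1   ]
3 x [-0.0, -0.0032, -0.0167] turn 0
235 [ 0.4961 -0.0972  0.1   ]
3 x [-0.0, -0.0057, -0.0159] turn 0
245 [ 0.505  -0.1062  0.1   ]
3 x [-0.0, -0.0084, -0.0146] turn 0
255 [ 0.5153 -0.1135  0.1   ]
3 x [-0.0, -0.0108, -0.013] turn 0
264 [ 0.5256 -0.1184  0.1   ]
3 x [-0.0, -0.0115, -0.0099] turn 0
272 [ 0.5352 -0.1214  0.1   ]
3 x [-0.0, -0.0114, -0.0072] turn 0
278.75 [ 0.5436 -0.1229  0.1   ]
2 x [-0.0, -0.0155, -0.0072] turn 0
```

move_arm(increments=[[[0,-0.06,-0.123,0],[0,-0.06,-0.123,0],[0,-0.06,-0.123,0],[0,-0.06,-0.123,0],[0,0,0,0],[0,0,0,0],[0,0,0,0]]])

```text
t: 8.78
tool_pos: [0.4679, -0.0554, 0.1865]
tool_rot: [-1.398, 1.074, 1.401]
contact_force: [-1.1, 0.0, 0.4]
opening: -0.0001
```

move_arm(increments=[[[0.08,0,0,0],[0.09,0,0,0],[0.09,0,0,0],[0.087,0,0,0],[0,0,0,0],[0,0,0,0]]])

```text
t: 9.28
tool_pos: [0.4667, -0.0547, 0.0995]
tool_rot: [-1.398, 1.074, 1.403]
contact_force: [-0.4, 0.1, 0.7]
opening: 0.0001
```

```bash
python3 - <<'E'
from mv import *
p,M=state()
im=grab("side"); cv2.imwrite("pics/s3.png",cv2.resize(im["pixels"][170:390,190:430,::-1],None,fx=2.6,fy=2.6))
E
```

```text
t 9.2833 pos [ 0.4667 -0.0547  0.0995] f [-0.44  0.1   0.72] open 0.0001
```

View pics/s3.png

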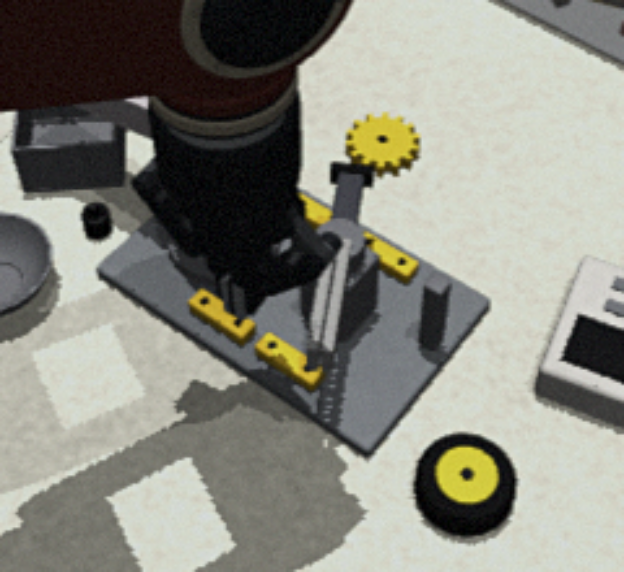

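The fingertips at crop (240,300) are on the back side of the lever, clear of it. I'll push along the arc.

move_arm(increments=[[[0,-0.0065,-0.0156,0],[0,-0.0065,-0.0156,0],[0,-0.0065,-0.0156,0],[0,-0.0065,-0.0156,0],[0,-0.0065,-0.0156,0],[0,-0.0065,-0.0156,0],[0,-0.0032,-0.0167,0],[0,-0.0032,-0.0167,0],[0,-0.0032,-0.0167,0],[0,-0.0057,-0.016,0],[0,-0.0057,-0.016,0],[0,-0.0057,-0.016,0],[0,-0.0084,-0.0146,0],[0,-0.0084,-0.0146,0],[0,-0.0084,-0.0146,0],[0,-0.0108,-0.013,0],[0,-0.0108,-0.013,0],[0,-0.0108,-0.013,0],[0,0,0,0],[0,0,0,0]]])

```text
t: 11.0
tool_pos: [0.5158, -0.1144, 0.1004]
tool_rot: [-1.399, 1.074, 1.399]
contact_force: [0.4, -0.6, 0.4]
opening: -0.0002
```

```bash
cat > lev.py <<'E'
from mv import *
from geo import *
p,M=state()
V=np.array([.5518,-.0508])
for n in ("side","top"):
    im=grab(n);P=world(im)
    for t in ("lock","lock_back","lock_front"):
        for o in ctrl.trace(n,t)[:1]:
            q=P[o["region"]]; r=np.hypot(*(q[:,:2]-V).T); q=q[(q[:,2]>.094)&(q[:,2]<.11)&(r>.025)&(r<.1)&(q[:,1]<V[1]-.01)]
            if len(q)>20: c,d=line(q); print(n,t,round(o["score"],2),len(q),c,np.degrees(np.arctan2(d[1],d[0]))%180+180, rect(q))
cv2.imwrite("pics/s4.png",cv2.resize(grab("side")["pixels"][170:390,190:430,::-1],None,fx=2.6,fy=2.6))
A=np.array([.5358,.053]); u=lambda a:np.array([np.cos(np.radians(a)),np.sin(np.radians(a))])
tool=lambda h,r,off:V+r*u(h)+off*u(h-90)
prev=p
for h in (264,272,278.75):
    q=[*tool(h,.07,.019),.1]; print(h,np.round(q,4)); go(prev,q,M,.003); prev=q
E
python3 lev.py
```

```text
t 11.0 pos [ 0.5158 -0.1144  0.1004] f [ 0.39 -0.6   0.38] open -0.0002
side lock 0.67 336 [ 0.5058769  -0.08561016] 220.98558 ((505.19970703125, -86.99835205078125), (63.437835693359375, 16.205541610717773), 38.00037384033203)
side lock_back 0.46 167 [ 0.4992215  -0.08633859] 217.57578 ((501.2105407714844, -84.4288101196289), (60.31737518310547, 6.884253978729248), 38.03939437866211)
side lock_front 0.75 152 [ 0.49980688 -0.09705523] 218.79996 ((505.1658630371094, -92.628173828125), (55.58112335205078, 7.203573226928711), 37.76227951049805)
top lock 0.82 99 [ 0.4897662  -0.09486543] 238.14429 ((504.8898620605469, -83.4118881225586), (63.63792419433594, 15.911661148071289), 38.581939697265625)
top lock_back 0.66 46 [ 0.48804355 -0.09044489] 218.44666 ((488.2359619140625, -90.62918853759766), (26.827964782714844, 6.252607822418213), 37.60352325439453)
top lock_front 0.53 36 [ 0.49249136 -0.09837362] 219.20917 ((493.2084045410156, -98.4349136352539), (22.002729415893555, 6.583250522613525), 34.27007293701172)
264 [ 0.5256 -0.1184  0.1   ]
4 x [0.0004, -0.0084, -0.0065] turn 0
272 [ 0.5353 -0.1214  0.1   ]
4 x [-0.0, -0.0086, -0.0054] turn 0
278.75 [ 0.5437 -0.1229  0.1   ]
3 x [-0.0, -0.0103, -0.0048] turn 0
```

View pics/s4.png

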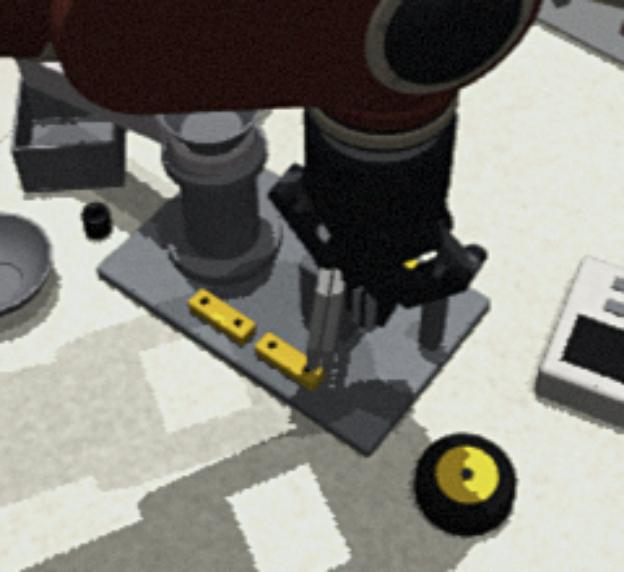

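The lever still reads about 218°, while the fingers are now on its front side at crop (370,310). The tip seems to have ridden over the lever, so I'll check the real fingertip height.

```bash
python3 - <<'E'
from mv import *
from geo import *
p,M=state()
im=grab("side"); P=world(im)
for z in (.0,.085,.1,.115,.13): print(z,np.round(proj(im,[p[0],p[1],z]),1), ((np.array(proj(im,[p[0],p[1],z]))-[190,170])*2.6).round())
V=np.array([.5518,-.0508]);l=218
for r in (.04,.09): print("lever",((np.array(proj(im,[*(V+r*np.array([np.cos(np.radians(l)),np.sin(np.radians(l))])),.103]))-[190,170])*2.6).round())
m=(np.abs(P[...,0]-p[0])<.035)&(np.abs(P[...,1]-p[1])<.035)&(P[...,2]>.03)&(P[...,2]<.16)
q=P[m]
for a,b in zip(np.arange(.03,.16,.01),np.arange(.04,.17,.01)):
    s=q[(q[:,2]>=a)&(q[:,2]<b)]
    if len(s): print(round(a,2),len(s),s[:,:2].min(0).round(3),s[:,:2].max(0).round(3))
E
```

```text
t 11.45 pos [ 0.5156 -0.1142  0.1004] f [-0.33 -0.6   0.09] open -0.0002
0.0 [330.9 327.7] [366. 410.]
0.085 [332.1 300.9] [369. 340.]
0.1 [332.4 295.7] [370. 327.]
0.115 [332.6 290.3] [371. 313.]
0.13 [332.9 284.7] [371. 298.]
lever [331. 282.]
lever [319. 350.]
0.07 3 [ 0.488 -0.11 ] [ 0.507 -0.096]
0.08 36 [ 0.481 -0.112] [ 0.527 -0.08 ]
0.09 46 [ 0.481 -0.111] [ 0.526 -0.081]
0.1 209 [ 0.481 -0.111] [ 0.524 -0.079]
0.11 28 [ 0.503 -0.127] [ 0.514 -0.105]
0.12 69 [ 0.503 -0.128] [ 0.524 -0.102]
0.13 76 [ 0.504 -0.129] [ 0.524 -0.102]
0.14 48 [ 0.503 -0.128] [ 0.514 -0.103]
0.15 100 [ 0.497 -0.145] [ 0.517 -0.086]
```

Depth puts the lowest finger points near z 0.108, about 20 mm higher than the stated geometry gives, so the tip passed above the 103 mm lever. I'll lift, return to the back side and come in about 24 mm lower.

```bash
python3 - <<'E'
from mv import *
p,M=state()
go([p[0],p[1],.13],[.4667,-.0547,.13],M,.03)
E
```

```text
t 11.5 pos [ 0.5156 -0.1143  0.1004] f [0.05 0.17 0.57] open 0.0001
3 x [-0.0, 0.0425, 0.0935] turn 0
```

move_arm(increments=[[[-0.06,0,0,0],[-0.06,0,0,0],[0,0,0,0],[0,0.0425,0.0935,0],[0,0.0425,0.0935,0],[0,0.0425,0.0935,0],[0,0,0,0],[0,0,0,0],[0.07,0,0,0],[0.07,0,0,0],[0.07,0,0,0],[0,0,0,0],[0,0,0,0]]])

```text
t: 12.58
tool_pos: [0.4663, -0.0551, 0.0769]
tool_rot: [-1.397, 1.076, 1.401]
contact_force: [-1.0, 0.9, 0.5]
opening: -0.0002
```

```bash
cat > tip.py <<'E'
from mv import *
from geo import *
p,M=state()
im=grab("side"); P=world(im)
m=(np.abs(P[...,0]-p[0])<.02)&(np.abs(P[...,1]-p[1])<.02)&(P[...,2]>.03)&(P[...,2]<.13)
q=P[m]; print("tip z",np.sort(q[:,2])[:20:4].round(4),len(q), q[:,:2].min(0),q[:,:2].max(0))
cv2.imwrite("pics/s5.png",cv2.resize(im["pixels"][170:390,190:430,::-1],None,fx=2.6,fy=2.6))
E
python3 tip.py
```

```text
t 12.5833 pos [ 0.4663 -0.0551  0.0769] f [-0.96  0.87  0.46] open -0.0002
tip z [0.0893 0.0913 0.0928 0.0944 0.0956] 202 [ 0.45278629 -0.07198982] [ 0.4729919  -0.04305155]
```

View pics/s5.png

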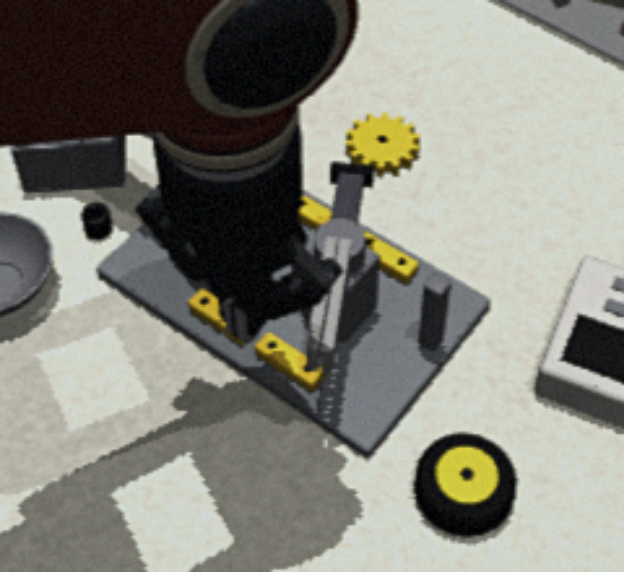

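The tip is now at about z 0.089. I'll go 7 mm lower for a full overlap, with the knuckles staying about 10 mm above the lever, and push the first part.

move_arm(increments=[[[0.028,0,0,0],[0,0,0,0],[0,-0.0065,-0.0156,0],[0,-0.0065,-0.0156,0],[0,-0.0065,-0.0156,0],[0,-0.0065,-0.0156,0],[0,-0.0065,-0.0156,0],[0,-0.0065,-0.0156,0],[0,-0.0032,-0.0167,0],[0,-0.0032,-0.0167,0],[0,-0.0032,-0.0167,0],[0,0,0,0]]])

```text
t: 13.63
tool_pos: [0.4879, -0.087, 0.0708]
tool_rot: [-1.399, 1.075, 1.399]
contact_force: [0.1, 0.1, -0.4]
opening: 0.0001
```

```bash
python3 lev.py
```

```text
t 13.6333 pos [ 0.4879 -0.087   0.0708] f [ 0.08  0.06 -0.37] open 0.0001
side lock 0.6 71 [ 0.49107042 -0.1144163 ] 330.45462 ((494.3643493652344, -113.53055572509766), (11.165583610534668, 14.669535636901855), 51.37542724609375)
side lock_front 0.46 46 [ 0.49754667 -0.11796772] 228.05597 ((498.9339599609375, -116.78839111328125), (13.86867618560791, 6.286626815795898), 45.60605239868164)
264 [ 0.5256 -0.1184  0.1   ]
20 x [-0.0058, -0.0057, -0.008] turn 0
272 [ 0.5353 -0.1214  0.1   ]
4 x [-0.0, -0.0086, -0.0054] turn 0
278.75 [ 0.5437 -0.1229  0.1   ]
3 x [-0.0, -0.0103, -0.0048] turn 0
```

The lever is now moving, at about 228°. I'll continue along the arc.

move_arm(increments=[[[0,-0.0057,-0.016,0],[0,-0.0057,-0.016,0],[0,-0.0057,-0.016,0],[0,-0.0084,-0.0146,0],[0,-0.0084,-0.0146,0],[0,-0.0084,-0.0146,0],[0,-0.0108,-0.013,0],[0,-0.0108,-0.013,0],[0,-0.0108,-0.013,0],[0,-0.0084,-0.0068,0],[0,-0.0084,-0.0068,0],[0,-0.0084,-0.0068,0],[0,-0.0084,-0.0068,0],[0,0,0,0]]])

```text
t: 15.25
tool_pos: [0.5246, -0.1178, 0.071]
tool_rot: [-1.4, 1.074, 1.398]
contact_force: [-0.1, 0.4, -0.2]
opening: 0.0003
```

```bash
python3 lev.py
```

```text
t 15.25 pos [ 0.5246 -0.1178  0.071 ] f [-0.09  0.42 -0.2 ] open 0.0003
264 [ 0.5256 -0.1184  0.1   ]
10 x [-0.0116, -0.0003, -0.0003] turn 0
272 [ 0.5353 -0.1214  0.1   ]
4 x [0.0, -0.0086, -0.0054] turn 0
278.75 [ 0.5437 -0.1229  0.1   ]
3 x [0.0, -0.0103, -0.0048] turn 0
```

View pics/s4.png

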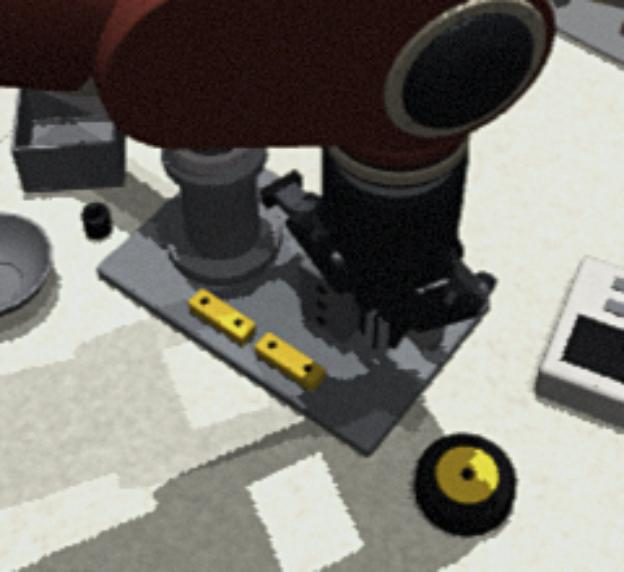

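The fingertips at crop (375,330) hide the lever, and the plate and wheel are unmoved. I'll make the last stretch in small steps, watching the force.

move_arm(increments=[[[0,-0.009,-0.0055,0],[0,-0.009,-0.0055,0],[0,-0.009,-0.0055,0],[0,-0.009,-0.0055,0],[0,0,0,0]]])

```text
t: 16.12
tool_pos: [0.5347, -0.1207, 0.0708]
tool_rot: [-1.399, 1.074, 1.399]
contact_force: [-0.1, 0.3, -0.6]
opening: -0.0004
```

move_arm(increments=[[[0,-0.008,-0.0035,0],[0,-0.008,-0.0035,0],[0,0,0,0]]])

```text
t: 16.37
tool_pos: [0.5389, -0.1213, 0.0709]
tool_rot: [-1.399, 1.074, 1.399]
contact_force: [-0.6, -0.0, 0.8]
opening: -0.0001
```

move_arm(increments=[[[0,-0.006,0,0],[0,0,0,0],[0,0,0,0]]])

```text
t: 16.62
tool_pos: [0.5402, -0.1209, 0.0711]
tool_rot: [-1.399, 1.074, 1.398]
contact_force: [-0.4, 0.0, -0.0]
opening: 0.0
```

move_arm(increments=[[[0,-0.006,0,0],[0,0,0,0],[0,0,0,0]]])

```text
t: 16.87
tool_pos: [0.5416, -0.1204, 0.071]
tool_rot: [-1.399, 1.074, 1.399]
contact_force: [-0.7, 0.1, 0.0]
opening: 0.0004
```

move_arm(increments=[[[0,-0.004,0,0],[0,0,0,0],[0,0,0,0]]])

```text
t: 17.12
tool_pos: [0.5425, -0.1201, 0.071]
tool_rot: [-1.399, 1.074, 1.399]
contact_force: [-0.8, -1.4, 0.1]
opening: -0.0003
```

move_arm(increments=[[[0,-0.004,0,0],[0,0,0,0],[0,0,0,0]]])

```text
t: 17.37
tool_pos: [0.543, -0.12, 0.0709]
tool_rot: [-1.398, 1.075, 1.4]
contact_force: [-3.7, -1.6, 1.4]
opening: 0.0004
```

move_arm(increments=[[[0,-0.002,0,0],[0,0,0,0],[0,0,0,0]]])

```text
t: 17.62
tool_pos: [0.543, -0.12, 0.0709]
tool_rot: [-1.398, 1.076, 1.401]
contact_force: [-6.3, -2.2, 2.7]
opening: -0.0002
```

```bash
python3 - <<'E'
from mv import *
for _ in range(4): state(); grab("top")
E
```

```text
t 17.6167 pos [ 0.543  -0.12    0.0709] f [-6.29 -2.2   2.66] open -0.0002
t 17.6667 pos [ 0.543  -0.12    0.0709] f [-5.42 -2.95  2.34] open -0.0
t 17.7167 pos [ 0.543  -0.12    0.0709] f [-5.35 -2.09  3.62] open -0.0002
t 17.7667 pos [ 0.543  -0.1201  0.0709] f [-5.25 -2.07  3.45] open -0.0004
```

The tool is held at x 0.543 with the force at 5–6 N, so the lever is at its stop. I'll back off, lift clear and verify.

move_arm(increments=[[[0,0.02,0,0],[0,0.06,0,0],[0,0.1,0,0],[0,0.06,0,0],[-0.12,0,0,0],[-0.12,0,0,0],[-0.12,0,0,0],[-0.12,0,0,0],[-0.05,0.1,0,0],[0,0.1,-0.1,0],[0,0,-0.12,0],[0,0,-0.12,0],[0,0,-0.12,0],[0,0,-0.12,0],[0,0,0,0],[0,0,0,0]]])

```text
t: 19.15
tool_pos: [0.4753, -0.2891, 0.2032]
tool_rot: [-1.397, 1.074, 1.397]
contact_force: [0.5, 0.0, 0.6]
opening: 0.0001
```

```bash
python3 chk.py; python3 lev.py | grep -v "x \["
python3 - <<'E'
from geo import *
for n in("top","side"):
    C=cloud((n,))
    for nm,bx in (("cup",((.6,.69),(.14,.23),(.06,.075))),("bowl",((.34,.45),(.1,.21),(.026,.038))),("post",((.57,.6),(-.13,-.09),(.074,.09)))):
        q=box(C,*bx); print(n,nm,len(q),rect(q)[:2] if len(q) else "")
    for t in ("wheel","gear","spacer","motor","controller"):
        P=world(grab(n)); o=ctrl.trace(n,t)
        if o: print(n,t,np.nanmedian(P[o[0]["region"]],0).round(3))
E
```

```text
t 19.15 pos [ 0.4753 -0.2891  0.2032] f [0.51 0.02 0.63] open 0.0001
top bin 178 ((513.9228515625, 211.96575927734375), (78.8656997680664, 77.88993835449219), 51.20161819458008) plate ((546.3758544921875, -9.900726318359375), (152.8911895751953, 243.4696502685547), 8.647364616394043)
chute 1330 ((519.4057006835938, 163.78875732421875), (43.028682708740234, 131.05361938476562), 8.407294273376465) centre hd 98.41742968115845
chute_left 0.61 274 [0.5031996 0.1370656] 98.4776
chute_right 0.6 182 [0.53606737 0.17056045] 98.76343
side bin 191 ((494.3598327636719, 186.98121643066406), (31.30327606201172, 81.50421142578125), 39.76033401489258) plate ((545.2565307617188, -9.51837158203125), (151.30001831054688, 244.14404296875), 9.059854507446289)
chute 1 ((508.743408203125, 100.76985931396484), (0.0, 0.0), 0.0) centre hd 119.52698282441033
t 19.6 pos [ 0.4751 -0.2877  0.2036] f [-0.88 -0.19 -0.76] open 0.0003
side lock 0.65 446 [ 0.55753183 -0.10851917] 279.6051 ((560.61328125, -106.98365783691406), (18.593917846679688, 66.52040100097656), 9.44721508026123)
side lock_back 0.8 264 [ 0.5547225
[... 901 characters left out ...]
19922), (71.11324310302734, 67.95558166503906))
top bowl 299 ((395.328369140625, 144.82070922851562), (87.65201568603516, 87.99189758300781))
top post 40 ((578.835693359375, -109.9425277709961), (14.300267219543457, 13.347321510314941))
top wheel [ 0.516 -0.194  0.023]
top gear [0.69  0.044 0.012]
top spacer [0.479 0.137 0.019]
top motor [0.451 0.334 0.029]
top controller [ 0.66  -0.191  0.033]
side cup 0 
side bowl 371 ((395.9234313964844, 142.4136962890625), (88.38028717041016, 87.53044128417969))
side post 9 ((584.8453979492188, -111.7510757446289), (2.317119598388672, 11.217256546020508))
side wheel [ 0.513 -0.201  0.024]
side motor [0.431 0.312 0.016]
side controller [0.399 0.155 0.016]
```

View pics/t2.png

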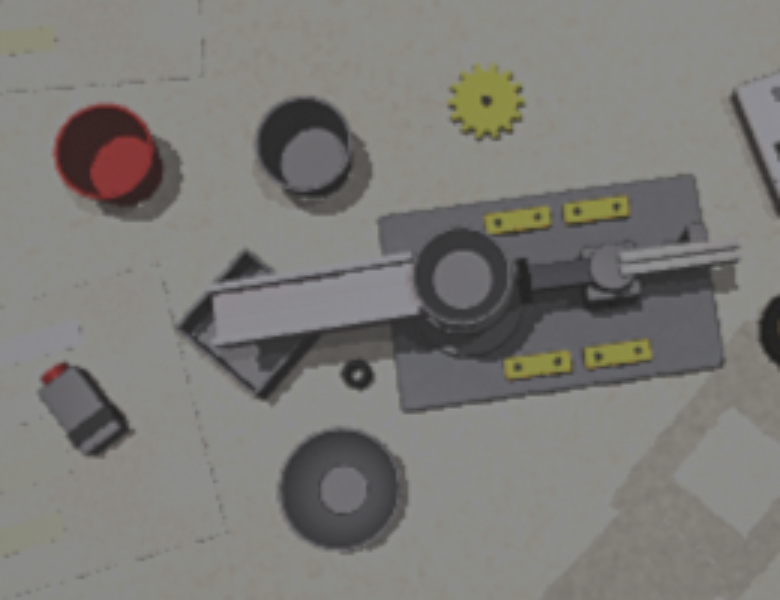

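The picture shows the lever straight along the plate to (735,255), beside the stop, and the chute end at (215,315) over the bin. The plate, bins and loose parts are unmoved. I'm handing in.

```bash
python3 -c "
from station import ctrl
print(ctrl.finish_job())"
```

```text
the job is handed in; nothing more can be done
None
```

I pushed the chute round with the closed fingertips until its end was over the square bin, the middle of the three. I then pushed the lock lever home against its stop, backed the arm clear and handed the job in at about 20 s.

**Last checks (top camera):**
- **Chute:** its centre line passes about 1.6 mm from the bin's centre.
- **Lever:** readings ran from 277.7° to 280.6°, mostly near 279°, against 278.75° expected when locked. At the stop the tool stood still while the push force rose to about 6 N.
- **Everything else:** the machine, bins and loose parts stand where they were to within 1–2 mm.

**What went wrong or disagreed:**
- **First lever pass:** it went over the lever without moving it. The shut fingertips stand about 12 mm behind the TCP by the depth picture, not 14 mm ahead as stated. I repeated the push about 30 mm lower and it worked.
- **Side camera:** in the last look the arm partly blocked it, so its bin, cup, motor, controller and chute readings were unusable. Those items rest on the top camera alone.

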